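# Put the game shelf back in order

## Robot

A 6-joint arm with a two-finger parallel gripper is mounted at the origin on the work surface. World frame = base frame: x ahead of the robot, y to its left, z up, the work surface at z = 0. Lengths are in m, angles in degrees, forces in N, time in s.
With the tool pointing down it reaches from about 0.375 to 0.9 m from the base axis. Payload 3.1 kg.
Tool frame: the origin (TCP) lies at the very end of the fingers, on their centre line; the grasp point (between the pads) lies 19 mm behind it; z points along the fingers, y is the line along which they close (so a half turn about z gives the same grasp; the last joint's range is limited). The gripper opens to 87 mm and grips with 3 to 60 N. Pads are 19 mm wide; open, the fingers measure 117 mm over their backs; the gripper's body (75 mm by 190 mm) begins 51 mm behind the grasp point.
Start: joints at [63.742, 30.224, 82.088, -0, 67.689, -10.227], TCP at [0.173, 0.601, 0.223] pointing down, gripper open.
Joint ranges: [-176.69, 176.69], [-43.24, 126.21], [12.49, 139.97], [-82, 262], [0, 151.66], [-163.58, 163.58]. Speed limits (degrees/s): [159.86, 159.86, 180, 180, 180, 180].

## Interface

Orientations are given as a 3x3 rotation matrix whose columns are the frame's x, y, z axes.
In Python, from rig import * gives the robot as it stands.
- The arm moves only by the tool jog_arm, never from a script. Its arguments are lists of equal length, an entry for each row: "delta_pos": the shift along the world's x, y, z in cm, a list of three; "turn": the turn about the world's z in degrees; "grip": the closure, from 0 (fully open) to 1 (shut). In form: {"delta_pos": [[x, y, z], ...], "turn": [turn, ...], "grip": [grip, ...]}. A call has 1 to 12 rows; each row is the pose to reach, as a shift and turn from the pose commanded when the call began; what a row does not reach only later rows make up. A row lasts 1/8 s, in which the tool goes at most 62.5 mm and 10.7 degrees, less where a joint would pass 70% of its speed; a pose out of reach is approached as far as the arm can. A call with a gripper value outside its range is refused whole. The fingers move at their own pace and stop on an object; the grip force is fixed at half the most. Time passes only in rows, so rows that repeat a pose let the fingers close. It gives the time, the measured TCP pose, the force, the opening and the grip force at its end, in the units of the state.
- read_state(): the state, without advancing time (a new reading comes with each control period).
- capture(name): name is "scene" or "top" or "wrist"; returns a dict with "color" (420x560x3 uint8, blue, green, red), "fovy" (degrees; the focal length in pixels is half the picture's height over the tangent of half this angle, whatever the lens; pixels are square), "cx", "cy" (the principal point, pixels), "camera_from_world" (4x4, takes a point from world to camera coordinates). Camera axes: x right, y up, looking along -z (the intrinsics and any distortion apply to the point x, -y, -z); pixel columns grow to the right and rows downward; lengths in m; the calibration is good to about 2 mm. A picture is of the moment at which its call begins. There is no depth.
- hand_in(): hands the job in; it is judged then, once.
The state is a dict: "time_s": time; "joint_positions": joint angles; "qvel": joint speeds; "tau": joint torques, N m; "position": TCP position; "tcp_rot": TCP orientation; "force": force on the tool from outside, world axes, zero at the start; "moment": the same for the moment, N m; "opening": opening from 0.0 (shut) to 1.0 (fully open); "grasp_force": force on a finger pad.
Only numpy, scipy, OpenCV 4.12 (cv2) and the standard library are available. Lean on these libraries where they do the work, as an engineer would, in place of code of your own. Each camera call takes 0.05 s, during which the arm holds its last target. There are 200 camera calls.

## Task

Tidy the game shelf: put the stray wooden die that is lying in the cartridge tray into the empty middle pocket of the wooden dice rack, and seat each of the three loose blue cartridges flat in the empty tray well made for its size, label up. Set things down rather than dropping them, and leave the keyring and the mug where they are.

Things in the scene. Friction and masses are not known exactly. Their poses are not given: they have to be found in the camera images.
- cart_large: the large loose game cartridge, a blue plastic block with a pale label on top, 60 long x 50 wide x 16 mm thick, lying flat on the shelf, label up. Origin at the centre of its underside; x along its length (the connector end, at -x, is a little narrower for the last seventh of the length), y across its width, z up.
- cart_medium: the medium loose game cartridge, a blue plastic block with a pale label on top, 50 long x 32 wide x 16 mm thick, lying flat on the shelf, label up. Origin at the centre of its underside; x along its length (the connector end, at -x, is a little narrower for the last seventh of the length), y across its width, z up.
- cart_small: the small loose game cartridge, a blue plastic block with a pale label on top, 36 long x 22 wide x 16 mm thick, lying flat on the shelf, label up. Origin at the centre of its underside; x along its length (the connector end, at -x, is a little narrower for the last seventh of the length), y across its width, z up.
- well_large: empty well of the grey silicone tray for the large cartridge: fixed block 81 x 85 x 7 mm with a recess 70 x 60 mm (along its x, y), 5 mm deep. Origin under the recess's centre, at the block's underside, 4 mm above the shelf: recess floor at z = +2 mm, rim at +7 mm; x along the recess's length. The stray die lies in it at the start.
- well_medium: empty well of the grey silicone tray for the medium cartridge: fixed block 81 x 85 x 7 mm with a recess 60 x 42 mm (along its x, y), 5 mm deep. Origin under the recess's centre, at the block's underside, 4 mm above the shelf: recess floor at z = +2 mm, rim at +7 mm; x along the recess's length. Six such blocks make the tray: 2 rows (pitch 82 mm along x) of 3 (pitch 86 mm along y).
- well_small: empty well of the grey silicone tray for the small cartridge: fixed block 81 x 85 x 7 mm with a recess 46 x 32 mm (along its x, y), 5 mm deep. Origin under the recess's centre, at the block's underside, 4 mm above the shelf: recess floor at z = +2 mm, rim at +7 mm; x along the recess's length. Three other wells hold fixed cartridges, 11 mm above the rim.
- die: the stray wooden die, a light wooden cube with dark pips, 26 mm on each edge, lying in the large empty well at the start. Origin at the centre of the cube, axes square to its faces, z up at the start.
- dice_rack: the dice rack, a fixed dark wooden block 132 (x) x 50 (y) x 16 mm high with three square pockets in a row along its x, 36 x 36 mm and 9 mm deep, pitch 42 mm; the outer two hold fixed dice like the stray one, 17 mm above the rack's top, the middle one is empty. Origin at the centre of the underside; pocket floor at z = +7 mm.
- keyring: bystander: a flat steel keyring shaped like a bottle opener, about 107 long x 34 wide x 4 mm thick, lying loose on the shelf. Origin at its middle, on the underside; x along its length towards the opener head.
- mug: bystander: a white ceramic mug, 80 mm across, 92 mm high, handle at its +y, standing loose on the shelf. Origin at the centre of its underside.
Mind the look-alikes: they are no part of the job. Leave any green look-alike of the cart_medium alone.

How it is judged (in metres and radians):
At the end, for the whole second after the job is handed in: Each cartridge lies in the well of its own size, within 10 mm of its centre, down on its floor (2.5 mm) and flat, label up (0.1 rad); the die lies in the rack's middle pocket, within 10 mm of its centre, down on its floor (3 mm); all at rest (horizontal distance between cart_large and well_large below 0.01 m and z of cart_large in the frame of well_large below 0.0045 m and angle between each of cart_large, cart_medium, cart_small's own z axis and vertical below 0.1 rad and horizontal distance between cart_medium and well_medium below 0.01 m and z of cart_medium in the frame of well_medium below 0.0045 m and horizontal distance between cart_small and well_small below 0.01 m and z of cart_small in the frame of well_small below 0.0045 m and horizontal distance between die and dice_rack below 0.01 m and z of die in the frame of dice_rack below 0.023 m and linear speed of each of cart_large, cart_medium, cart_small, die below 0.02 m/s); the robot touches nothing.
It fails at once if a cartridge or the die is dropped or thrown: moving faster than 0.8 m/s while the fingers do not touch it (a fall of more than about 3 cm) ((linear speed of cart_large above 0.8 m/s and contact force between the fingers and cart_large below 0.01 N) or (linear speed of cart_medium above 0.8 m/s and contact force between the fingers and cart_medium below 0.01 N) or (linear speed of cart_small above 0.8 m/s and contact force between the fingers and cart_small below 0.01 N) or (linear speed of die above 0.8 m/s and contact force between the fingers and die below 0.01 N)).
It fails at once if the keyring is moved more than 20 mm (distance of keyring from where it was at the start of the episode above 0.02 m).
It fails at once if the mug is moved more than 20 mm or tipped (distance of mug from where it was at the start of the episode above 0.02 m or angle between mug's own z axis and vertical above 0.3 rad).
It also fails if it takes over 131 s, if anything falls off the work surface, if the arm or the gripper's body presses on something with over 40 N, if the wrist force passes 120 N, or if a joint passes its speed limit or range.

## Working session

There is one attempt and no reset: what is moved stays moved. The work goes in short steps, Python scripts to look and compute and a tool call to move; the robot and the scene stay as the last step left them, time stands still between calls to the robot, and variables do not carry over. Pictures are saved under pics/ and viewed, at most 14 in all, crops included, and the job is handed in when it is done.

Besides the shell and the picture viewer there is one more tool, called after "Request:" by a JSON object that holds its "fn" and its "kwargs". jog_arm: Moves the arm, as the interface text tells. Its arguments: {"type":"object","properties":{"delta_pos":{"type":"array"},"turn":{"type":"array"},"grip":{"type":"array"}},"required":["delta_pos","turn","grip"]}

```bash
ls; mkdir -p pics
cat > h.py <<'E'
import numpy as np, cv2
from rig import *
def snap(cam,name):
    c=capture(cam); cv2.imwrite(f'pics/{name}.png',c['color']); np.save(f'pics/{name}.npy',c,allow_pickle=True); return c
def load(name): return np.load(f'pics/{name}.npy',allow_pickle=True).item()
def ray(c,u,v,z):
    f=c['color'].shape[0]/2/np.tan(np.radians(c['fovy']/2)); T=c['camera_from_world']; R=T[:3,:3]
    d=R.T@np.array([(u-c['cx'])/f,-(v-c['cy'])/f,-1]); o=-R.T@T[:3,3]
    return o+d*(z-o[2])/d[2]
E
python3 - <<'E'
from h import *
for n in('top','scene'):
    c=snap(n,n+'0'); print({k:v for k,v in c.items() if k!='color'}, c['color'].shape)
print(read_state())
E
```

```text
pics
{'fovy': 45.81005502098573, 'cx': 279.49925658367374, 'cy': 208.08837128865744, 'camera_from_world': array([[ 0.02597976, -0.99966153,  0.00136931, -0.08513147],
       [ 0.99234097,  0.02595494,  0.12077143, -0.51180983],
       [-0.12076609, -0.00177879,  0.9926794 , -1.10896391],
       [ 0.        ,  0.        ,  0.        ,  1.        ]])} (420, 560, 3)
{'fovy': 50.15698879730331, 'cx': 274.2608517401941, 'cy': 206.9838422501547, 'camera_from_world': array([[ 0.10102769,  0.99480098,  0.01282278,  0.01897356],
       [-0.84813012,  0.07938066,  0.52380722,  0.40264258],
       [ 0.52006605, -0.06379442,  0.85174032, -1.30474483],
       [ 0.        ,  0.        ,  0.        ,  1.        ]])} (420, 560, 3)
{'time_s': 0.1, 'joint_positions': array([ 6.37398611e+01,  3.02744995e+01,  8.21503808e+01, -6.21162306e-04,
        6.76885126e+01, -1.02285133e+01]), 'qvel': array([-0.01601071, -0.08979425, -0.14837219,  0.05969579,  0.12529166,
        0.06588151]), 'tau': array([-2.67992609e-04, -4.40983629e+01, -1.77151108e+01,  6.34491839e-02,
        5.33787045e-02, -4.30611442e-05]), 'position': array([0.17229188, 0.60008793, 0.22165284]), 'tcp_rot': array([[-9.61110397e-01,  2.76163092e-01, -8.66643095e-04],
       [ 2.76164240e-01,  9.61108811e-01, -1.77926330e-03],
       [ 3.41571461e-04, -1.94940429e-03, -9.99998042e-01]]), 'force': array([-1.12187594, -0.51638045,  1.28925723]), 'moment': array([ 0.00517004,  0.01283856, -0.03929028]), 'grasp_force': 0.0, 'opening': 1.004095135044067}
```

View pics/top0.png

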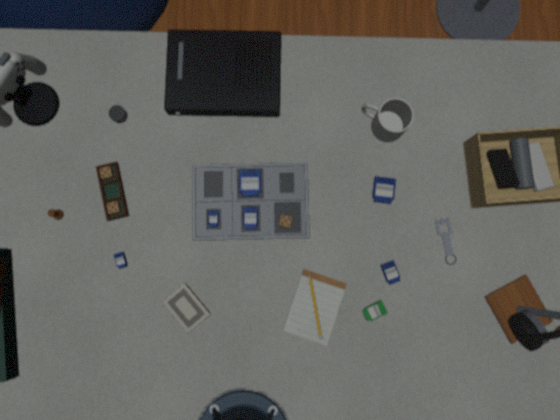

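View pics/scene0.png

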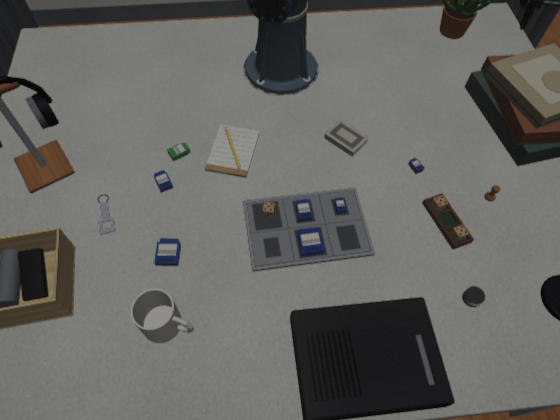

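The top view shows the cartridges: large at (384,190), medium at (390,272), small at (120,260), and the green look-alike at (374,310). The die is at (286,221) in the large well. The medium well is at (213,184), the small well at (287,183), and the rack's middle pocket at (112,190). Next I'll turn these into positions.

```bash
cat >> h.py <<'E'
def blobs(c,mask,z,amin=30):
    out=[]
    for k in cv2.findContours(mask.astype(np.uint8),cv2.RETR_EXTERNAL,cv2.CHAIN_APPROX_NONE)[0]:
        if cv2.contourArea(k)<amin: continue
        w=np.array([ray(c,u,v,z)[:2] for u,v in k[:,0]])
        r=cv2.minAreaRect((w*1000).astype(np.float32)); b=cv2.boundingRect(k)
        e=cv2.boxPoints(r); a=e[1]-e[0]; d=e[2]-e[1]; L=a if np.hypot(*a)>np.hypot(*d) else d
        out.append((b,np.round(r[0],1),np.round(sorted(r[1])[::-1],1),round(float(np.degrees(np.arctan2(L[1],L[0]))%180),1)))
    return out
def blue(c):
    h=cv2.cvtColor(c['color'],cv2.COLOR_BGR2HSV); m=(cv2.inRange(h,(105,120,50),(130,255,255)))
    return cv2.morphologyEx(m,cv2.MORPH_CLOSE,np.ones((5,5)))>0
E
python3 - <<'E'
from h import *
for n in('top0','scene0'):
    c=load(n); print(n)
    for b in blobs(c,blue(c),.014): 
        if b[2][0]<100:print(b)
c=load('top0')
h=cv2.cvtColor(c['color'],cv2.COLOR_BGR2HSV)
for u,v in[(213,184),(287,183),(286,221),(112,190),(106,173),(200,175),(250,236),(280,205),(276,210),(384,190)]:print(u,v,h[v,u],c['color'][v,u],ray(c,u,v,.011))
for p in[(192,166),(308,165),(310,239),(194,240)]:print('tray',ray(c,*p,.011))
E
```

```text
top0
((382, 262, 13, 9), array([ 390.4, -323.4]), array([29. , 11.2]), 115.5)
((244, 224, 13, 5), array([471.4,  -4.8]), array([27.9,  8.9]), 96.3)
((244, 207, 13, 6), array([511.7,  -2.9]), array([28.4, 11.1]), 96.3)
((373, 186, 20, 17), array([ 548.9, -305.7]), array([50.8, 26.4]), 57.1)
((375, 177, 20, 9), array([ 586.6, -316.3]), array([45.6, 14.7]), 85.4)
((239, 170, 22, 26), array([5.746e+02, 2.000e-01]), array([59.5, 49.3]), 1.8)
scene0
((155, 239, 25, 25), array([ 566.9, -311.5]), array([57.9, 48.9]), 174.5)
((298, 228, 26, 27), array([571.8,   3.1]), array([63.9, 51. ]), 2.7)
((296, 199, 17, 20), array([487.6,  -0.9]), array([50.8, 32.7]), 2.5)
((157, 180, 14, 10), array([ 388.9, -322.8]), array([29.3, 19.5]), 107.7)
213 184 [120  16  78] [78 73 73] [0.56916925 0.08583112 0.011     ]
287 183 [107  26  68] [68 64 61] [ 0.57610344 -0.08779784  0.011     ]
286 221 [ 15 102 100] [ 60  80 100] [ 0.48643432 -0.0876368   0.011     ]
112 190 [77 96 56] [47 56 35] [0.54872569 0.32182416 0.011     ]
106 173 [ 17 111 106] [ 60  86 106] [0.58878358 0.33863219 0.011     ]
200 175 [107  16 110] [110 106 103] [0.58981087 0.11730803 0.011     ]
250 236 [ 90  12 105] [105 105 100] [ 0.44934288 -0.00505237  0.011     ]
280 205 [100  23  66] [66 64 60] [ 0.52359384 -0.07270803  0.011     ]
276 210 [90 19 66] [66 66 61] [ 0.51159202 -0.06368196  0.011     ]
384 190 [ 60   8 127] [123 127 123] [ 0.56543121 -0.31564255  0.011     ]
tray [0.61085248 0.13713895 0.011     ]
tray [ 0.62043917 -0.13629211  0.011     ]
tray [ 0.44601541 -0.14425181  0.011     ]
tray [0.43669899 0.12427184 0.011     ]
```

Request:
{"fn": "jog_arm", "kwargs": {"delta_pos": [[27,-29,8],[27,-29,8],[27,-29,8],[27,-29,8],[27,-29,8],[27,-29,8],[27,-29,8],[27,-29,8],[27,-29,8],[27,-29,8]], "turn": [18,18,18,18,18,18,18,18,18,18], "grip": [0,0,0,0,0,0,0,0,0,0]}}

```text
time_s: 1.35
position: [0.4412, 0.3115, 0.3021]
tcp_rot: [[-0.999, -0.036, -0.001], [-0.036, 0.999, -0.0], [0.001, -0.0, -1.0]]
force: [0.0, 0.3, -0.3]
opening: 1.001
grasp_force: 0.0
```

Run:
```python
from h import *
c=snap('wrist','w1'); print(c['fovy'],c['cx'],c['cy']);T=c['camera_from_world'];print(-T[:3,:3].T@T[:3,3],T[:3,:3]);print([ray(c,u,v,0) for u,v in[(0,0),(560,0),(0,420),(560,420)]])
```

```text
61.57546205241864 277.46356291622146 203.55872928658246
[0.37220277 0.30954858 0.46459405] [[-3.59227862e-02  9.99354511e-01 -3.39650587e-04]
 [-9.66916965e-01 -3.48426718e-02 -2.52700556e-01]
 [-2.52549275e-01 -8.74929414e-03  9.67544476e-01]]
[array([ 2.56341816e-01, -2.35345688e-02,  5.55111512e-17]), array([0.23258897, 0.63898117, 0.        ]), array([ 0.87256738, -0.12329178,  0.        ]), array([0.83960334, 0.78479525, 0.        ])]
```

View pics/w1.png

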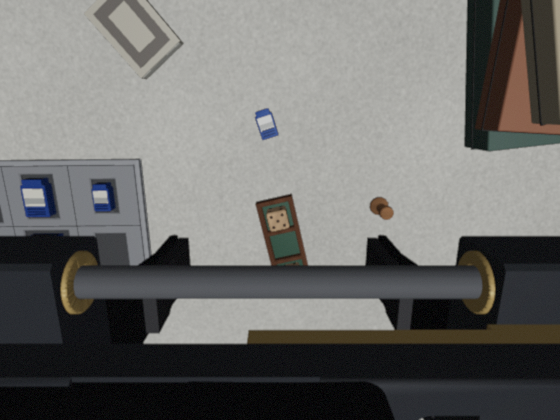

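The wrist view shows the small cartridge at (266,124) and the rack, with its empty green pocket at (286,245). I'll measure both.

```bash
cat >> h.py <<'E'
def part(c,mask,box,z):
    """all mask pixels inside box (u0,v0,u1,v1) taken as one convex shape"""
    m=np.zeros(mask.shape,bool); u0,v0,u1,v1=box; m[v0:v1,u0:u1]=mask[v0:v1,u0:u1]
    p=cv2.convexHull(np.argwhere(m)[:,::-1].astype(np.int32)); q=np.zeros(mask.shape,np.uint8); cv2.fillConvexPoly(q,p,1)
    return blobs(c,q,z)
E
python3 - <<'E'
from h import *
c=load('w1'); h=cv2.cvtColor(c['color'],cv2.COLOR_BGR2HSV)
print('small',part(c,blue(c),(240,100,300,150),.008))
for p in[(285,240),(285,232),(280,255),(262,210),(275,220),(290,200)]:print(p,h[p[1],p[0]])
green=cv2.inRange(h,(60,50,20),(95,255,255))>0
print('green',blobs(c,green,.007,60))
red=((h[...,0]<12)|(h[...,0]>165))&(h[...,1]>90)
print('rack',blobs(c,red[:262],.016,200))
grey=cv2.inRange(c['color'],(95,90,80),(150,140,140))
big=cv2.resize(c['color'][100:275,180:380],None,fx=4,fy=3.4); cv2.imwrite('pics/w1c.png',big)
E
```

```text
small [((256, 109, 21, 30), array([387.3, 295. ]), array([34.7, 20.5]), 20.2)]
(285, 240) [76 84 82]
(285, 232) [14 92 80]
(280, 255) [76 84 79]
(262, 210) [15 82 62]
(275, 220) [ 15  82 158]
(290, 200) [ 11 137  82]
green [((270, 232, 29, 26), array([550. , 325.7]), array([34.5, 32.8]), 104.6), ((263, 202, 30, 23), array([508.4, 314.3]), array([34.6, 32.2]), 105.0), ((499, 133, 61, 16), array([396.6, 632.2]), array([78.5, 19. ]), 92.1), ((473, 129, 26, 21), array([397.6, 575.7]), array([36.6, 22.4]), 84.2), ((473, 0, 26, 125), array([306.8, 559.1]), array([141.9,  25.5]), 8.3), ((466, 0, 9, 147), array([322.3, 543.1]), array([170.3,   7.2]), 8.6)]
rack [((257, 195, 49, 67), array([529. , 320.1]), array([96. , 47.3]), 15.2), ((484, 0, 76, 134), array([312.8, 615.2]), array([146. ,  96.3]), 178.9), ((475, 0, 31, 129), array([311.4, 560.9]), array([143.7,   8.3]), 178.7)]
```

View pics/w1c.png

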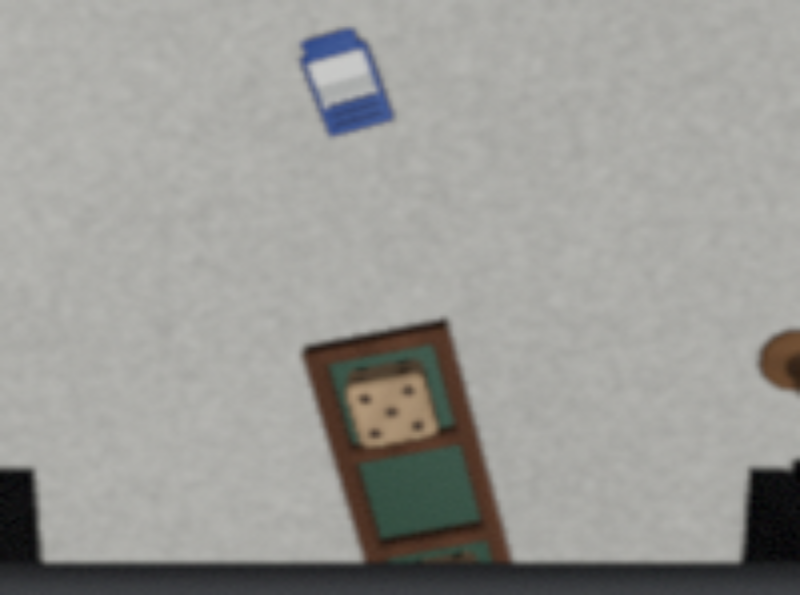

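Request:
{"fn": "jog_arm", "kwargs": {"delta_pos": [[-5.4,-1.6,-15],[-5.4,-1.6,-20],[-5.4,-1.6,-20],[-5.4,-1.6,-24],[-5.4,-1.6,-27],[-5.4,-1.6,-29.3],[-5.4,-1.6,-29.3],[-5.4,-1.6,-29.3],[-5.4,-1.6,-29.3],[-5.4,-1.6,-29.3]], "turn": [10,18,18,18,18,18,18,18,18,18], "grip": [0,0,0,0,0,0,0,0,0,0]}}

```text
time_s: 2.65
position: [0.3891, 0.295, 0.0105]
tcp_rot: [[-0.94, -0.342, 0.002], [-0.342, 0.94, 0.001], [-0.002, 0.0, -1.0]]
force: [-0.1, -0.9, -1.2]
opening: 1.002
grasp_force: 0.0
```

Request:
{"fn": "jog_arm", "kwargs": {"delta_pos": [[0,0,0],[0,0,0],[0,0,0],[0,0,0],[0,0,0],[0,0,0],[0,0,0],[0,0,0]], "turn": [0,0,0,0,0,0,0,0], "grip": [1,1,1,1,1,1,1,1]}}

```text
time_s: 3.65
position: [0.3886, 0.2947, 0.0095]
tcp_rot: [[-0.94, -0.342, 0.0], [-0.342, 0.94, -0.0], [-0.0, -0.0, -1.0]]
force: [-0.6, -0.1, -1.0]
opening: 0.243
grasp_force: 30.0
```

Request:
{"fn": "jog_arm", "kwargs": {"delta_pos": [[0,0,3],[0,0,9],[10,-10,20],[23,-29.5,29],[23,-29.5,29],[23,-29.5,29],[23,-29.5,29],[23,-29.5,29],[23,-29.5,29],[23,-29.5,29],[23,-29.5,29],[23,-29.5,29]], "turn": [0,0,-8,-18,-18,-18,-18,-18,-18,-18,-18,-18], "grip": [1,1,1,1,1,1,1,1,1,1,1,1]}}

```text
time_s: 5.15
position: [0.617, 0.001, 0.2985]
tcp_rot: [[-0.999, -0.036, -0.003], [-0.036, 0.999, 0.001], [0.003, 0.001, -1.0]]
force: [0.5, 0.9, 0.1]
opening: 0.244
grasp_force: 30.0
```

Run:
```python
from h import *
c=snap('wrist','w2')
```

```text
(no output)
```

View pics/w2.png

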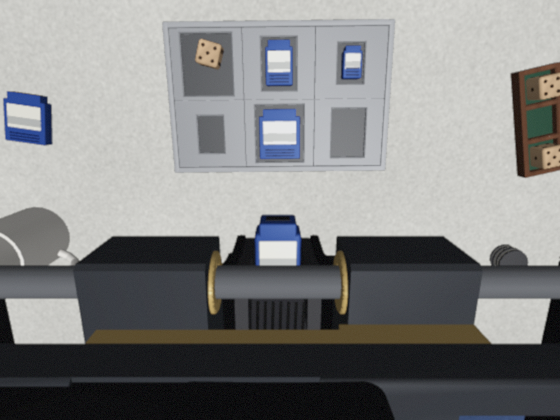

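The whole tray is in view: small well at (211,134), medium well at (348,132), large well at (207,64), with the die at (209,53) inside it. The large cartridge is at (27,118) and the rack is on the right. Next I'll measure all of these.

Run:
```python
from h import *
c=load('w2'); im=c['color'].astype(int); h=cv2.cvtColor(c['color'],cv2.COLOR_BGR2HSV)
v=h[...,2]; print([v[p[1],p[0]] for p in[(211,134),(185,120),(348,132),(190,80),(211,110)]])
m=(v<110)&(h[...,1]<60); m[175:]=0; m[:20]=0
m2=cv2.morphologyEx(m.astype(np.uint8),cv2.MORPH_OPEN,np.ones((3,3)))
for z in(.006,.011):
  for b in blobs(c,m2,z,200):print('dark',z,b)
die=cv2.inRange(h,(8,50,110),(25,160,255))>0
print('die',part(c,die,(190,30,228,75),.032), 'carts',[b for b in blobs(c,blue(c)[:175],.016,60)])
print('large',part(c,blue(c),(0,80,60,150),.016))
g=cv2.inRange(h,(60,50,20),(95,255,255))>0
print('pocket',part(c,g,(520,100,560,142),.007))
print('tray outer',[ray(c,*p,.011)[:2].round(4) for p in[(164,22),(394,20),(386,170),(178,171)]])
```

```text
[np.uint8(106), np.uint8(171), np.uint8(131), np.uint8(101), np.uint8(175)]
dark 0.006 ((198, 117, 25, 36), array([579.1, -84.9]), array([43.9, 30.2]), 1.6)
dark 0.006 ((181, 33, 50, 62), array([495.2, -88.7]), array([69.1, 59.3]), 2.0)
dark 0.011 ((198, 117, 25, 36), array([578.8, -83.9]), array([43.4, 29.9]), 1.6)
dark 0.011 ((181, 33, 50, 62), array([495.8, -87.8]), array([68.4, 58.6]), 2.0)
die [((195, 39, 27, 29), array([486.3, -81.8]), array([28. , 27.2]), 78.7)] carts [((259, 109, 41, 50), array([574.3,   2.2]), array([59.7, 49.3]), 2.9), ((4, 92, 47, 53), array([ 566.5, -307.3]), array([58.1, 55.6]), 173.9), ((342, 46, 20, 33), array([488.1,  84.3]), array([35.6, 22.2]), 2.9), ((265, 40, 27, 46), array([492. ,  -2.1]), array([50. , 30.6]), 2.6)]
large [((4, 92, 47, 53), array([ 566.6, -307.7]), array([59.6, 55.8]), 172.8)]
pocket [((526, 100, 27, 42), array([547.3, 327.8]), array([57.3, 31.9]), 13.1)]
tray outer [array([ 0.4516, -0.1363]), array([0.4399, 0.131 ]), array([0.6155, 0.1415]), array([ 0.6262, -0.1262])]
```

Request:
{"fn": "jog_arm", "kwargs": {"delta_pos": [[-3.7,-8.6,-10],[-3.7,-8.6,-20],[-3.7,-8.6,-24],[-3.7,-8.6,-24],[-3.7,-8.6,-24],[-3.7,-8.6,-24],[-3.7,-8.6,-24],[-3.7,-8.6,-24]], "turn": [0,0,0,0,0,0,0,0], "grip": [1,1,1,1,1,1,1,1]}}

```text
time_s: 6.2
position: [0.5834, -0.0863, 0.062]
tcp_rot: [[-0.999, -0.035, 0.005], [-0.035, 0.999, -0.002], [-0.004, -0.002, -1.0]]
force: [0.4, 0.3, 0.3]
opening: 0.249
grasp_force: 30.0
```

Request:
{"fn": "jog_arm", "kwargs": {"delta_pos": [[-0.4,0.2,-2],[-0.4,0.2,-3.5],[-0.4,0.2,-4.2],[-0.4,0.2,-4.5],[-0.4,0.2,-4.5],[-0.4,0.2,-4.5],[-0.4,0.2,-4.5]], "turn": [0,0,0,0,0,0,0], "grip": [1,1,1,1,1,1,1]}}

```text
time_s: 7.08
position: [0.5776, -0.0843, 0.0155]
tcp_rot: [[-0.999, -0.034, 0.0], [-0.034, 0.999, 0.0], [-0.0, 0.0, -1.0]]
force: [-1.3, 1.1, 5.3]
opening: 0.244
grasp_force: 30.0
```

Request:
{"fn": "jog_arm", "kwargs": {"delta_pos": [[0,0,0],[0,0,0],[0,0,0],[0,0,1],[0,0,5],[-4,0.1,8],[-9.2,0.2,8],[-9.2,0.2,8],[-9.2,0.2,8],[-9.2,0.2,8],[-9.2,0.2,8],[-9.2,0.2,8]], "turn": [0,0,0,0,0,-5,-13.4,-13.4,-13.4,-13.4,-13.4,-13.4], "grip": [0.6,0.6,0.6,0.6,0.6,0.4,0.4,0.4,0.4,0.4,0.4,0.4]}}

```text
time_s: 8.57
position: [0.486, -0.0824, 0.0943]
tcp_rot: [[-0.98, 0.198, 0.0], [0.198, 0.98, -0.0], [-0.0, -0.0, -1.0]]
force: [-0.2, 0.3, 0.2]
opening: 0.603
grasp_force: 0.0
```

Next I'll lower onto the die and grip it with the fingertips at z ≈ 19 mm.

Request:
{"fn": "jog_arm", "kwargs": {"delta_pos": [[0,0,-3],[0,0,-5.5],[0,0,-7],[0,0,-7.5],[0,0,-7.5],[0,0,-7.5],[0,0,-7.5],[0,0,-7.5],[0,0,-7.5],[0,0,-7.5]], "turn": [0,0,0,0,0,0,0,0,0,0], "grip": [0.4,0.4,0.4,0.4,0.4,1,1,1,1,1]}}

```text
time_s: 9.82
position: [0.4858, -0.0824, 0.0199]
tcp_rot: [[-0.98, 0.198, 0.001], [0.198, 0.98, -0.0], [-0.001, -0.0, -1.0]]
force: [-0.9, -0.1, 3.8]
opening: 0.298
grasp_force: 29.9
```

Request:
{"fn": "jog_arm", "kwargs": {"delta_pos": [[0,0,3],[0,0,9],[6.3,10,9],[6.3,40.8,9],[6.3,40.8,9],[6.3,40.8,9],[6.3,40.8,9],[6.3,40.8,9],[6.3,40.8,9],[6.3,40.8,9],[6.3,40.8,9],[6.3,40.8,9]], "turn": [0,0,10,20,26.4,26.4,26.4,26.4,26.4,26.4,26.4,26.4], "grip": [1,1,1,1,1,1,1,1,1,1,1,1]}}

```text
time_s: 11.32
position: [0.5483, 0.3241, 0.1093]
tcp_rot: [[-0.966, -0.257, -0.001], [-0.257, 0.966, -0.001], [0.001, -0.0, -1.0]]
force: [-0.5, -1.1, 1.0]
opening: 0.296
grasp_force: 29.9
```

Run:
```python
from h import *
c=snap('wrist','w3'); t=snap('top','t3')
a=cv2.resize(t['color'][150:240,60:160],(600,540),interpolation=cv2.INTER_CUBIC); cv2.imwrite('pics/t3c.png',a)
```

```text
(no output)
```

View pics/w3.png

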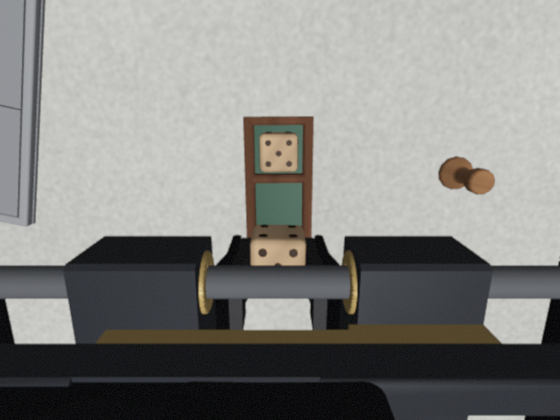

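The held die sits square to the rack, and its middle pocket shows at (278,205). I'll take a quick fix from the rack's near corners and the first pocket's edges.

Run:
```python
from h import *
c=load('w3'); 
A,B=ray(c,245,118,.016)[:2],ray(c,313,118,.016)[:2]; d=(B-A)/np.linalg.norm(B-A); n=np.array([d[1],-d[0]])
print(A,B,np.linalg.norm(B-A),'centre',(A+B)/2+n*.066, (A+B)/2-n*.066)
# rim of middle pocket: left/right edges and near edge
print(ray(c,254.5,182,.016)[:2],ray(c,303,182,.016)[:2],'pocket', (ray(c,254.5,182,.016)[:2]+ray(c,303,182,.016)[:2])/2+n*.018)
```

```text
[0.4917351  0.28583781] [0.47943294 0.33220585] 0.04797226401421525 centre [0.54937694 0.32594707] [0.4217911  0.29209659]
[0.53460771 0.30336393] [0.52542068 0.33797868] pocket [0.54741226 0.32528728]
```

Request:
{"fn": "jog_arm", "kwargs": {"delta_pos": [[0,0.15,-3],[0,0.15,-5],[0,0.15,-7],[0,0.15,-8],[0,0.15,-8.5],[0,0.15,-8.8],[0,0.15,-8.8],[0,0.15,-8.8]], "turn": [0,0,0,0,0,0,0,0], "grip": [1,1,1,1,1,1,1,1]}}

```text
time_s: 12.42
position: [0.5489, 0.3274, 0.0221]
tcp_rot: [[-0.966, -0.258, 0.001], [-0.258, 0.966, 0.0], [-0.001, 0.0, -1.0]]
force: [-1.1, -0.5, -0.0]
opening: 0.296
grasp_force: 29.9
```

Request:
{"fn": "jog_arm", "kwargs": {"delta_pos": [[0,-0.1,-0.1],[0,-0.1,-0.1],[0,-0.1,-0.1]], "turn": [0,0,0], "grip": [1,1,1]}}

```text
time_s: 12.8
position: [0.5489, 0.3263, 0.021]
tcp_rot: [[-0.966, -0.258, 0.001], [-0.258, 0.966, 0.0], [-0.001, 0.0, -1.0]]
force: [-0.6, 0.3, 1.4]
opening: 0.295
grasp_force: 29.9
```

Request:
{"fn": "jog_arm", "kwargs": {"delta_pos": [[0,0,0],[0,0,0],[0,0,0],[0,0,1],[0,0,6],[0,0,11],[2,-20,20],[2,-63.6,28],[2,-63.6,28],[2,-63.6,28],[2,-63.6,28],[2,-63.6,28]], "turn": [0,0,0,0,0,0,-5,-13,-13,-13,-13,-13], "grip": [0.5,0.5,0.5,0.5,0.5,0.5,0,0,0,0,0,0]}}

```text
time_s: 14.3
position: [0.5616, -0.0356, 0.233]
tcp_rot: [[-0.999, -0.034, 0.001], [-0.034, 0.999, -0.0], [-0.001, -0.0, -1.0]]
force: [0.7, 0.3, -0.0]
opening: 0.989
grasp_force: 0.0
```

Request:
{"fn": "jog_arm", "kwargs": {"delta_pos": [[0,0,0],[0,0,0],[0,0,0],[0,0,0],[0,0,0],[0,0,0]], "turn": [0,0,0,0,0,0], "grip": [0,0,0,0,0,0]}}

```text
time_s: 15.05
position: [0.5617, -0.0332, 0.2316]
tcp_rot: [[-0.999, -0.035, -0.0], [-0.035, 0.999, 0.0], [0.0, 0.0, -1.0]]
force: [0.7, -0.6, -0.1]
opening: 1.002
grasp_force: 0.0
```

Zero rows hold the current pose, so I'll finish the travel from here: y −28 cm, z +7 cm.

Request:
{"fn": "jog_arm", "kwargs": {"delta_pos": [[1,-28,7],[1,-28,7],[1,-28,7],[1,-28,7],[1,-28,7],[1,-28,7],[1,-28,7],[1,-28,7]], "turn": [0,0,0,0,0,0,0,0], "grip": [0,0,0,0,0,0,0,0]}}

```text
time_s: 16.05
position: [0.5716, -0.3119, 0.3012]
tcp_rot: [[-0.999, -0.036, -0.001], [-0.036, 0.999, 0.001], [0.001, 0.001, -1.0]]
force: [-0.3, 0.7, 0.0]
opening: 0.998
grasp_force: 0.0
```

Run:
```python
from h import *
c=snap('wrist','w4')
```

```text
(no output)
```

View pics/w4.png

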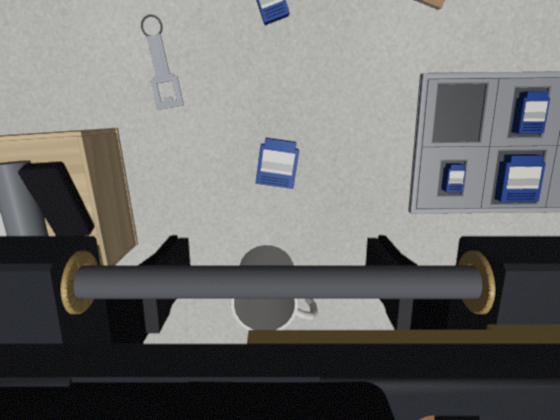

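The small cartridge is seated in its well at (455,178). The large cartridge is clear at (278,163), with its connector end toward −x. The mug is behind it, well clear.

Run:
```python
from h import *
c=load('w4')
for z in(.016,.008): print('large',z,part(c,blue(c),(250,130,310,195),z))
print('small',part(c,blue(c),(440,160,470,196),.022))
print('mug',[ray(c,u,v,.092)[:2].round(3) for u,v in[(233,300),(297,300)]],'mug front',ray(c,266,247,.0)[:2])
```

```text
large 0.016 [((256, 138, 42, 50), array([ 565.9, -311.6]), array([59.3, 48.6]), 174.0)]
large 0.008 [((256, 138, 42, 50), array([ 567.1, -311.6]), array([60.3, 49.5]), 174.0)]
small [((445, 164, 20, 28), array([575.9, -85.2]), array([34.8, 23.3]), 2.0)]
mug [array([ 0.718, -0.358]), array([ 0.716, -0.283])] mug front [ 0.68734213 -0.32300625]
```

Request:
{"fn": "jog_arm", "kwargs": {"delta_pos": [[-0.5,0,-6],[-0.5,0,-12],[-0.5,0,-18],[-0.5,0,-23],[-0.5,0,-26],[-0.5,0,-28],[-0.5,0,-29.2],[-0.5,0,-29.2],[-0.5,0,-29.2]], "turn": [-8,-8,-8,-8,-8,-8,-8,-8,-8], "grip": [0,0,0,0,0,0,0,0,0]}}

```text
time_s: 17.23
position: [0.5676, -0.3143, 0.011]
tcp_rot: [[-0.994, 0.105, 0.002], [0.105, 0.994, -0.002], [-0.002, -0.001, -1.0]]
force: [-0.4, 0.0, 0.5]
opening: 1.001
grasp_force: 0.0
```

Request:
{"fn": "jog_arm", "kwargs": {"delta_pos": [[0,0,0],[0,0,0],[0,0,0],[0,0,0],[0,0,0],[0,0,0]], "turn": [0,0,0,0,0,0], "grip": [1,1,1,1,1,1]}}

```text
time_s: 17.98
position: [0.5667, -0.3137, 0.0097]
tcp_rot: [[-0.994, 0.105, -0.0], [0.105, 0.994, 0.0], [0.0, 0.0, -1.0]]
force: [0.1, 0.1, 0.6]
opening: 0.568
grasp_force: 30.0
```

Request:
{"fn": "jog_arm", "kwargs": {"delta_pos": [[0,0,3],[0,0,9],[-7.1,22.6,9],[-7.1,22.6,9],[-7.1,22.6,9],[-7.1,22.6,9],[-7.1,22.6,6],[-7.1,22.6,5],[-7.1,22.6,5],[-7.1,22.6,5],[-7.1,22.6,5],[-7.1,22.6,5]], "turn": [0,0,8.5,8.5,8.5,8.5,8.5,8.5,8.5,8.5,8.5,8.5], "grip": [1,1,1,1,1,1,1,1,1,1,1,1]}}

```text
time_s: 19.48
position: [0.4961, -0.0881, 0.0601]
tcp_rot: [[-0.999, -0.043, 0.001], [-0.043, 0.999, -0.0], [-0.001, -0.0, -1.0]]
force: [0.9, -0.4, 0.6]
opening: 0.568
grasp_force: 30.0
```

Request:
{"fn": "jog_arm", "kwargs": {"delta_pos": [[0,0,-2],[0,0,-3.3],[0,0,-4.1],[0,0,-4.4],[0,0,-4.4],[0,0,-4.4]], "turn": [0,0,0,0,0,0], "grip": [1,1,1,1,1,1]}}

```text
time_s: 20.23
position: [0.496, -0.0878, 0.0159]
tcp_rot: [[-0.999, -0.043, 0.001], [-0.043, 0.999, -0.0], [-0.001, -0.0, -1.0]]
force: [-0.0, 0.1, -1.1]
opening: 0.57
grasp_force: 30.0
```

Request:
{"fn": "jog_arm", "kwargs": {"delta_pos": [[0,0,0],[0,0,0],[0,0,0],[0,0,1],[0,0,6],[0,0,12],[-4.6,-23.2,24],[-4.6,-23.2,24],[-4.6,-23.2,24],[-4.6,-23.2,24],[-4.6,-23.2,24],[-4.6,-23.2,24]], "turn": [0,0,0,0,0,0,0,0,0,0,0,0], "grip": [0.2,0.2,0.2,0.2,0.2,0.2,0,0,0,0,0,0]}}

```text
time_s: 21.72
position: [0.4493, -0.3199, 0.2561]
tcp_rot: [[-0.999, -0.041, 0.001], [-0.041, 0.999, 0.0], [-0.001, 0.0, -1.0]]
force: [0.3, 1.0, 0.0]
opening: 0.997
grasp_force: 0.0
```

Run:
```python
from h import *
c=snap('wrist','w5'); print(read_state()['position'])
m=blue(c)[:235]; print(blobs(c,m,.012,60))
```

```text
[ 0.44913346 -0.31830401  0.25521365]
[((529, 199, 31, 36), array([490.1,   5.5]), array([44. , 32.9]), 2.4), ((450, 195, 46, 40), array([491.3, -82.5]), array([51.1, 48.9]), 92.3), ((264, 104, 29, 27), array([ 387.4, -322. ]), array([29.8, 20.6]), 111.9), ((257, 81, 26, 21), array([ 358., -334.]), array([29.5, 13.4]), 116.0)]
```

View pics/w5.png

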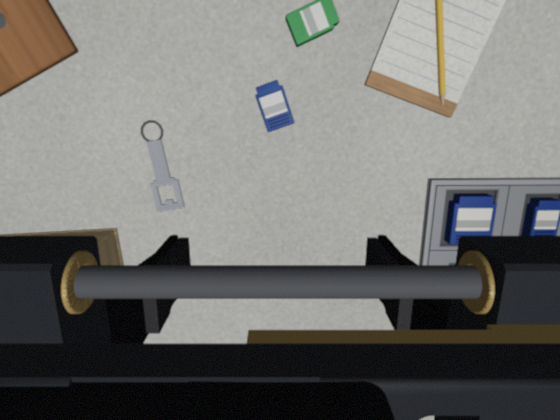

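The large cartridge sits in its well at (472,220). The medium one is at (275,106), and both the green one and the keyring are well clear of it.

Run:
```python
from h import *
c=load('w5')
for z in(.016,.008): print(part(c,blue(c),(245,70,305,140),z))
```

```text
[((257, 81, 36, 50), array([ 374.7, -327.1]), array([48.5, 30.2]), 21.8)]
[((257, 81, 36, 50), array([ 374.6, -327.2]), array([49.5, 30.8]), 21.8)]
```

Request:
{"fn": "jog_arm", "kwargs": {"delta_pos": [[-7.4,-0.9,-4],[-7.4,-0.9,-10],[-7.4,-0.9,-16],[-7.4,-0.9,-20],[-7.4,-0.9,-22.5],[-7.4,-0.9,-24],[-7.4,-0.9,-24.6],[-7.4,-0.9,-24.6],[-7.4,-0.9,-24.6],[-7.4,-0.9,-24.6]], "turn": [10,19.5,19.5,19.5,19.5,19.5,19.5,19.5,19.5,19.5], "grip": [0,0,0,0,0,0,0,0,0,0]}}

```text
time_s: 23.02
position: [0.379, -0.3268, 0.0103]
tcp_rot: [[-0.929, -0.369, -0.009], [-0.369, 0.929, -0.009], [0.012, -0.005, -1.0]]
force: [0.1, -0.7, -0.3]
opening: 1.0
grasp_force: 0.0
```

Request:
{"fn": "jog_arm", "kwargs": {"delta_pos": [[0,0,0],[0,0,0],[0,0,0],[0,0,0],[0,0,0],[0,0,0],[0,0,0]], "turn": [0,0,0,0,0,0,0], "grip": [1,1,1,1,1,1,1]}}

```text
time_s: 23.9
position: [0.3786, -0.3263, 0.0094]
tcp_rot: [[-0.929, -0.369, -0.01], [-0.369, 0.929, -0.008], [0.012, -0.004, -1.0]]
force: [-0.1, -0.8, 0.2]
opening: 0.365
grasp_force: 30.0
```

Request:
{"fn": "jog_arm", "kwargs": {"delta_pos": [[0.4,0,3],[5,0,9],[12,5,11],[20,41.4,11],[20,41.4,11],[20,41.4,11],[20,41.4,11],[20,41.4,11],[20,41.4,11],[20,41.4,11],[20,41.4,6],[20,41.4,6]], "turn": [0,0,-10,-19.3,-19.3,-19.3,-19.3,-19.3,-19.3,-19.3,-19.3,-19.3], "grip": [1,1,1,1,1,1,1,1,1,1,1,1]}}

```text
time_s: 25.4
position: [0.5748, 0.0883, 0.0662]
tcp_rot: [[-0.999, -0.042, -0.022], [-0.042, 0.999, -0.004], [0.022, -0.003, -1.0]]
force: [-0.7, -0.3, 0.5]
opening: 0.362
grasp_force: 30.0
```

Request:
{"fn": "jog_arm", "kwargs": {"delta_pos": [[0,0,0],[0,0,0],[0,0,0]], "turn": [0,0,0], "grip": [1,1,1]}}

```text
time_s: 25.78
position: [0.5795, 0.0872, 0.0709]
tcp_rot: [[-0.999, -0.04, -0.009], [-0.04, 0.999, -0.004], [0.01, -0.004, -1.0]]
force: [-0.1, 0.4, -0.8]
opening: 0.366
grasp_force: 30.0
```

Request:
{"fn": "jog_arm", "kwargs": {"delta_pos": [[-0.5,0.1,-2],[-0.5,0.1,-4],[-0.5,0.1,-5],[-0.5,0.1,-5.4],[-0.5,0.1,-5.4],[-0.5,0.1,-5.4],[-0.5,0.1,-5.4]], "turn": [0,0,0,0,0,0,0], "grip": [1,1,1,1,1,1,1]}}

```text
time_s: 26.65
position: [0.5739, 0.0887, 0.0159]
tcp_rot: [[-0.999, -0.041, -0.011], [-0.041, 0.999, -0.004], [0.011, -0.004, -1.0]]
force: [-0.0, 0.4, -0.3]
opening: 0.366
grasp_force: 30.0
```

Request:
{"fn": "jog_arm", "kwargs": {"delta_pos": [[0,0,0],[0,0,0],[0,0,0],[0,0,1],[0,0,6],[0,0,12],[4,0,18],[4,2,28],[4,2,28],[4,2,28],[4,2,28],[4,2,28]], "turn": [0,0,0,0,0,0,0,0,0,0,0,0], "grip": [0.45,0.45,0.45,0.45,0.45,0.45,0.45,0.45,0.45,0.45,0.45,0.45]}}

```text
time_s: 28.15
position: [0.6123, 0.1085, 0.2936]
tcp_rot: [[-0.999, -0.041, -0.016], [-0.041, 0.999, -0.004], [0.016, -0.004, -1.0]]
force: [-0.5, -0.0, 0.2]
opening: 0.551
grasp_force: 0.0
```

Run:
```python
from h import *
c=snap('wrist','w6')
for b in blobs(c,blue(c)[:235],.022,60): print(b)
```

```text
((113, 122, 23, 30), array([576.4, -80.9]), array([34.7, 25.7]), 2.3)
((251, 116, 26, 41), array([569.,  89.]), array([47.8, 30.8]), 2.3)
((171, 113, 44, 49), array([573.9,   3.2]), array([57.5, 51.1]), 2.4)
((253, 72, 18, 11), array([501.2,  84.7]), array([19.9, 11. ]), 91.4)
((253, 50, 18, 7), array([474.9,  83.9]), array([19.6,  6.4]), 92.3)
((174, 43, 30, 46), array([ 4.922e+02, -4.000e-01]), array([49.1, 33.6]), 2.3)
((92, 38, 50, 56), array([495.8, -84.6]), array([60.1, 53.2]), 2.5)
```

View pics/w6.png

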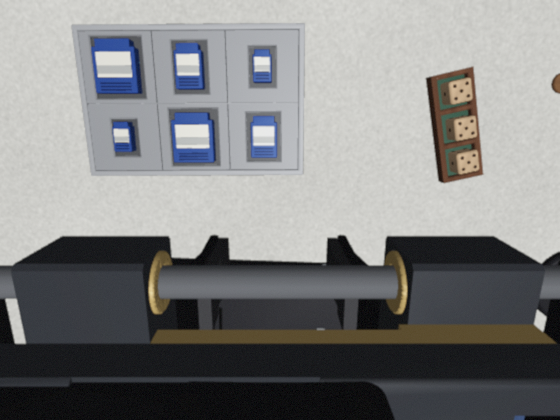

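The view shows all three cartridges seated in their wells, at (115,66), (122,137) and (263,137). The die is in the middle pocket at (460,128), matching its fixed neighbours. The measured centres are within about 3 mm of the wells, so I'm handing in.

```bash
python3 -c "
from rig import *
print(hand_in())"
```

```text
the job is handed in; nothing more can be done
None
```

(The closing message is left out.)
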